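# Stack the pine slats crosswise on the airing stand

## Robot

A 6-joint arm with a two-finger parallel gripper is mounted at the origin on the work surface. World frame = base frame: x ahead of the robot, y to its left, z up, the work surface at z = 0. Lengths are in m, angles in rad, forces in N, time in s.
With the tool pointing down it reaches from about 0.25 to 0.8 m from the base axis. Payload 3.9 kg.
Tool frame: the origin (TCP) lies at the very end of the fingers, on their centre line; the grasp point (between the pads) lies 19 mm behind it; z points along the fingers, y is the line along which they close (so a half turn about z gives the same grasp; the last joint's range is limited). The gripper opens to 85 mm and grips with 20 to 120 N. Pads are 22 mm wide; open, the fingers measure 114 mm over their backs; the gripper's body (76 mm by 85 mm) begins 54 mm behind the grasp point. The pads swing forward as they close: fully open they stand 13 mm farther back than shut.
Start: joints at [1.195, 0.26, -0.138, 1.173, 0, 1.571], TCP at [0.193, 0.488, 0.231] pointing down, gripper open.
Joint ranges: [-2.78, 2.78], [-0.83, 1.72], [-1.28, 1.37], [-1.9, 2.12], [-1.57, 1.48], [-3.14, 3.14]. Speed limits (rad/s): [2.57, 2.57, 3.14, 3.14, 3.14, 3.14].

## Interface

Orientations are given as a rotation vector (axis times angle).
In Python, from bench import r, optics gives the robot as it stands.
- The arm moves only by the tool carry_out, never from a script. Its argument "rows" is a list of rows, each a list of 7 numbers: the finger opening in mm, from 0 to 85.4, then the shift along the tool's x, y, z as a fraction of full scale, then the turn, a rotation vector about the tool's x, y, z as a fraction of full scale. A call has 1 to 20 rows; each row shifts and turns the commanded pose from where the row before left it, along the tool's axes as they then stand; what a row does not reach is not made up. Full scale, the value 1, is 500 mm for a shift and 0.15 rad for a turn. A row lasts 1/8 s, in which the tool goes at most 62.5 mm and 10.7 degrees, less where a joint would pass 70% of its speed; a pose out of reach is approached as far as the arm can. A call with a number of a shift or a turn outside -1 to 1 is refused whole. A call with a gripper value outside its range is refused whole. The fingers move at their own pace and stop on an object; the grip force is fixed at half the most. Time passes only in rows, so rows that do not move let the fingers close. It gives the time, the measured TCP pose, the force, the opening and the grip force at its end, in the units of the state.
- r.state(): the state, without advancing time (a new reading comes with each control period).
- optics.read_camera(name): name is "scene" or "top" or "wrist"; returns a dict with "color" (420x560x3 uint8, red, green, blue), "fov_y" (degrees; the focal length in pixels is half the picture's height over the tangent of half this angle, whatever the lens; pixels are square), "cx", "cy" (the principal point, pixels), "R" (3x3) and "t" (3): a world point X has camera coordinates R X + t. Camera axes: x right, y down, z forward; pixel columns grow to the right and rows downward; lengths in m; the calibration is good to about 2 mm. A picture is of the moment at which its call begins. There is no depth.
- r.finish_job(): hands the job in; it is judged then, once.
The state is a dict: "time": time; "joints": joint angles; "qvel": joint speeds; "joint_efforts": joint torques, N m; "ee_pos": TCP position; "orientation": TCP orientation; "ft_force": force on the tool from outside, world axes, zero at the start; "ft_torque": the same for the moment, N m; "opening": opening from 0.0 (shut) to 1.0 (fully open); "finger_force": force on a finger pad.
Only numpy, scipy, OpenCV 4.12 (cv2) and the standard library are available. Lean on these libraries where they do the work, as an engineer would, in place of code of your own. Each camera call takes 0.05 s, during which the arm holds its last target. There are 200 camera calls.

## Task

Stack the four long pine slats - two in the sloping tiers of the white organizer, two on the table - on the small airing stand to air: lay two flat across the stand's two runners, one flush with each end of the runners, then the other two flat crosswise on top of those, straight above the runners, so that the tower stands square with the stand and the slats are centred. Let go of it and leave everything else on the table where it is.

Things in the scene. Friction and masses are not known exactly. Their poses are not given: they have to be found in the camera images.
- slat1: One of four alike pine slats, usable in any order: 24 wide (own x) x 120 long (own y) x 18 thick (own z) mm, about 30 g, origin at its middle. Starts in the organizer's lower tier, its broad face on the sloping floor, so its z leans 35 degrees from vertical towards the organizer's front. Grip it across its width, coming in along its z: the upper tier overhangs it.
- slat2: One of four alike pine slats, usable in any order: 24 wide (own x) x 120 long (own y) x 18 thick (own z) mm, about 30 g, origin at its middle. Starts in the organizer's upper tier, its broad face on the sloping floor, so its z leans 35 degrees from vertical towards the organizer's front. Grip it across its width, coming in along its z.
- slat3: One of four alike pine slats, usable in any order: 24 wide (own x) x 120 long (own y) x 18 thick (own z) mm, about 30 g, origin at its middle. Starts flat on the table in front, left.
- slat4: One of four alike pine slats, usable in any order: 24 wide (own x) x 120 long (own y) x 18 thick (own z) mm, about 30 g, origin at its middle. Starts flat on the table in front, right.
- organizer: fixed white plastic organizer of two stepped sloping tiers, 170 mm wide (own y), 240 high, reaching from own x -42 to 126. Open front faces own -x. Origin on the table straight below the middle of the lower slat's place. Each tier's floor is 108 long and rises at 35 degrees towards +x; side walls 26 high, back 30.
- tier_low (a point): middle of the slat's place in the lower tier (organizer x 0, z 65 mm); own y along the tier. The slat lies within 10 mm of it along y. The floor reaches 50 mm down and 58 up the slope from here. Two lugs, 8 x 14 mm, rising 12 from the floor, stop the slat's low side at y +45 and -45: 76 mm free between them for a finger; 3 mm lip at the low edge.
- tier_high (a point): the same point of the upper tier (organizer x 75, z 190 mm), alike in all its sizes; nothing is above it
- stand: fixed airing stand: wooden board 130 x 130 x 6 mm with two fixed pine runners, each 114 long (along own x) x 24 wide x 18 high, middles at own y +45 and -45, tops at z 24. Origin under the board's middle, on the table. Slats of the first layer have their middles at z 33, those of the second at z 51.
- low_a (a point): middle of the first-layer slat at the runners' -x end (stand x -45, y 0, z 33 mm); that slat lies along the stand's y, flush with the runners' ends
- low_b (a point): middle of the first-layer slat at the runners' +x end (stand x +45, y 0, z 33 mm); that slat lies along the stand's y
- top_a (a point): middle of the second-layer slat above the -y runner (stand x 0, y -45, z 51 mm); that slat lies along the stand's x
- top_b (a point): middle of the second-layer slat above the +y runner (stand x 0, y +45, z 51 mm); that slat lies along the stand's x
- pen_cup: clear acrylic pen cup, 70 wide, 95 tall, holding three pens that reach 140 high (mm). Origin at the centre of its underside. Loose bystander, to be left alone.
- dish: blue ceramic dish, 90 wide, 28 high (mm). Origin at the centre of its underside. Loose bystander, to be left alone.
- fob: black plastic car fob, 68 x 36 x 14, own x along its length (mm). Origin at the centre of its underside. Loose bystander, to be left alone.
- offcut: short pine offcut, 24 x 55 x 18: same section as the slats but under half as long, not to be used (mm). Origin at the centre of its underside. Loose bystander, to be left alone.
- doorstop: stepped black rubber doorstop, 75 x 36 x 27 high (mm). Origin at the centre of its underside. Loose bystander, to be left alone.
- keys: bunch of two keys and a tag lying flat, about 80 x 40, 8 high (mm). Origin at the centre of its underside. Loose bystander, to be left alone.
- tape_measure: grey tape measure standing on edge, 60 x 34 x 56 high (mm). Origin at the centre of its underside. Loose bystander, to be left alone.
There are look-alikes about, which are no part of the job. Leave any red look-alike of the slat3 alone.

How it is judged:
By the outcome, as a careful person would: the job done as asked, in the order asked, and still so for the second after the job is handed in, with the robot touching nothing.
It also fails if it takes over 72 s, if anything falls off the work surface, if the arm or the gripper's body presses on something with over 40 N, if the wrist force passes 120 N, or if a joint passes its speed limit or range.

## Working session

There is one attempt and no reset: what is moved stays moved. The work goes in short steps, Python scripts to look and compute and a tool call to move; the robot and the scene stay as the last step left them, time stands still between calls to the robot, and variables do not carry over. Pictures are saved under pics/ and viewed, at most 10 in all, crops included, and the job is handed in when it is done.

Besides the shell and the picture viewer there is one more tool, called after "Request:" as a command line: name --pt "numbers of a row" for each row, then --argument value for the rest. carry_out: Moves the arm, as the interface text tells. Its arguments: {"type":"object","properties":{"rows":{"type":"array","items":{"type":"array","items":{"type":"number"}}}},"required":["rows"]}

```bash
mkdir -p pics; ls
python3 - <<'E'
from bench import r, optics
import cv2,numpy as np
print(r.state())
for n in ["scene","top"]:
    d=optics.read_camera(n); cv2.imwrite(f"pics/{n}0.png",d["color"][:,:,::-1]); print(n,d["fov_y"],d["cx"],d["cy"],np.round(d["R"],3).tolist(),d["t"])
E
```

```text
pics
{'time': 0.0, 'joints': array([ 1.19498380e+00,  2.60704008e-01, -1.39363972e-01,  1.17272232e+00,
        1.04521147e-05,  1.57078506e+00]), 'qvel': array([ 2.73028862e-05, -1.18561098e-03,  8.99094763e-04, -2.04994262e-03,
        5.07136977e-04, -3.22594879e-04]), 'joint_efforts': array([-8.68646257e-04, -4.05678391e+01,  2.53921652e+01,  1.87712390e-02,
        1.43054640e-04, -6.91315325e-07]), 'ee_pos': array([0.19243462, 0.48772211, 0.23045637]), 'orientation': array([-5.86767977e-01, -3.08591858e+00,  3.07355143e-03]), 'ft_force': array([ 0.01641534, -0.37159321, -0.75946636]), 'ft_torque': array([ 0.03082679, -0.04068974, -0.03666949]), 'finger_force': 0.0, 'opening': 0.9948249921624029}
scene 43.182459907061364 278.5498904174754 208.10775719356494 [[0.581, 0.814, -0.022], [0.51, -0.385, -0.77], [-0.635, 0.436, -0.638]] [-0.2984407  -0.16866155  1.66162068]
top 44.243480103763076 280.3513979185874 208.015707513896 [[-0.024, -1.0, 0.005], [-0.995, 0.024, -0.102], [0.102, -0.007, -0.995]] [-0.00449594  0.53688748  1.59540592]
```

View pics/scene0.png

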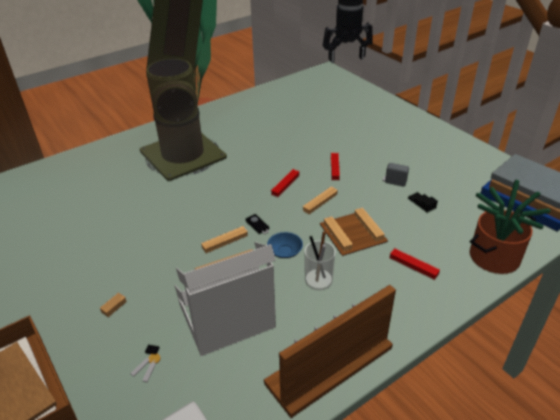

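View pics/top0.png

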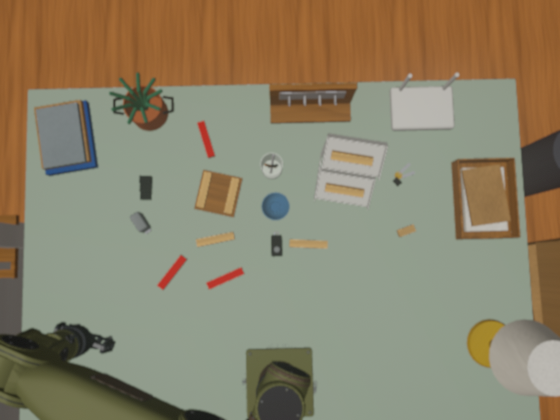

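Top view: the pine slats on the table are at (215,240) and (309,244). The tier slats are at (352,158) high and (344,190) low, and the stand is at (219,193). Not to be used are the red look-alikes at (206,139), (172,272) and (225,278), and the short offcut at (406,231). The four long pine-coloured ones fit the description. I'll measure them and confirm in an enlarged crop.

```bash
cat > h.py <<'E'
from bench import r, optics
import cv2,numpy as np
from scipy.spatial.transform import Rotation as Ro
def f(d): return d["color"].shape[0]/2/np.tan(np.radians(d["fov_y"])/2)
def ray(d,uv):
    uv=np.atleast_2d(uv).astype(float); F=f(d); R=np.array(d["R"]); t=np.array(d["t"])
    v=np.c_[(uv[:,0]-d["cx"])/F,(uv[:,1]-d["cy"])/F,np.ones(len(uv))]@R
    return -R.T@t, v
def onz(d,uv,z,n=(0,0,1),p=None):
    c,v=ray(d,uv); n=np.array(n,float); p=np.array([0,0,z]) if p is None else p
    return c+v*(((p-c)@n)/(v@n))[:,None]
def proj(d,X):
    q=np.atleast_2d(X)@np.array(d["R"]).T+d["t"]; return np.c_[q[:,0]/q[:,2]*f(d)+d["cx"],q[:,1]/q[:,2]*f(d)+d["cy"]]
def pine(d,lo=(12,70,110),hi=(24,200,255)):
    h=cv2.cvtColor(d["color"],cv2.COLOR_RGB2HSV); return cv2.inRange(h,lo,hi)
def blobs(m,amin=60):
    c,_=cv2.findContours(m,cv2.RETR_EXTERNAL,cv2.CHAIN_APPROX_NONE)
    return [k for k in c if cv2.contourArea(k)>amin]
def rect(P):
    "min-area rect of xy points: centre, long axis angle(deg, mod 180), (long,short)"
    (c,s,a)=cv2.minAreaRect((np.asarray(P)[:,:2]*1000).astype(np.float32))
    if s[0]<s[1]: a+=90
    return np.round(c,1),round(a%180,1),np.round(sorted(s)[::-1],1)
E
python3 - <<'E'
from h import *
d=optics.read_camera("top"); h=cv2.cvtColor(d["color"],cv2.COLOR_RGB2HSV)
for p in [(215,240),(309,244),(352,158),(344,190),(205,190),(219,193),(406,231),(225,278)]: print(p,h[p[1],p[0]])
m=pine(d)
for k in blobs(m,40):
    u=k[:,0].mean(0)
    if 150<u[0]<430 and 120<u[1]<260: print(u.round(1),cv2.contourArea(k),[ (z,rect(onz(d,k[:,0],z))) for z in (.018,)])
cv2.imwrite("pics/crop.png",cv2.resize(d["color"][120:300,150:430,::-1],None,fx=2.8,fy=2.8,interpolation=cv2.INTER_CUBIC))
E
```

```text
(215, 240) [ 19 112 184]
(309, 244) [ 18 112 182]
(352, 158) [ 19 115 178]
(344, 190) [ 19 115 178]
(205, 190) [ 19 114 183]
(219, 193) [ 15 145 134]
(406, 231) [ 18 114 164]
(225, 278) [  2 195 183]
[308.  243.5] 232.0 [(0.018, (array([ 423.8, -101.6]), 86.0, array([119.2,  23.3])))]
[214.7 238.9] 246.5 [(0.018, (array([444.9, 190.6]), 100.5, array([119.1,  23.8])))]
[406.1 230.2] 107.5 [(0.018, (array([ 457.6, -410.8]), 109.0, array([56.1, 22.7])))]
[344.  189.8] 261.0 [(0.018, (array([ 590.7, -221.3]), 79.1, array([121.9,  25.3])))]
[218.1 193.1] 1531.5 [(0.018, (array([590.4, 178.9]), 76.4, array([127.8, 127.2])))]
[351.3 157.7] 314.5 [(0.018, (array([ 693.2, -248.8]), 79.0, array([132.6,  28.3])))]
```

View pics/crop.png

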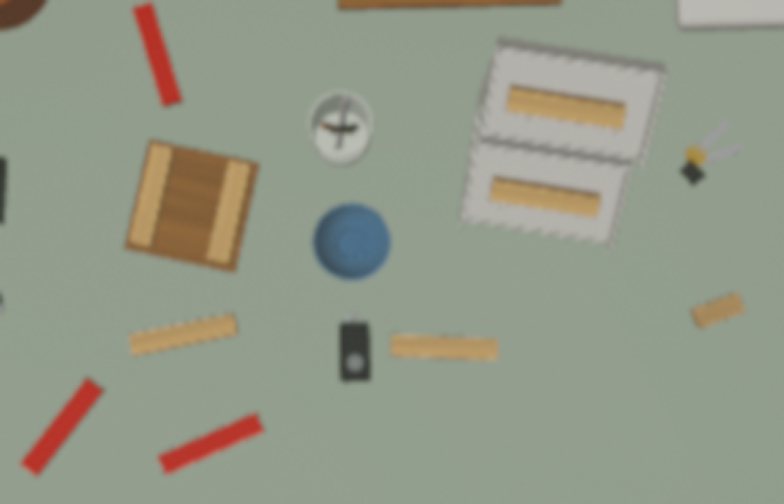

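The crop confirms it: four long pine slats, three red look-alikes, one short offcut and the stand with its two runners. Next is a planner for the move numbers, plus a sharper measurement of the stand and organizer.

```bash
cat >> h.py <<'E'
S35,C35=np.sin(np.radians(35)),np.cos(np.radians(35))
def down(yaw,tilt=0):
    "tool pointing down with tool y at world azimuth yaw (deg); tilt (deg) leans the tool z towards azimuth yaw"
    a,t=np.radians(yaw),np.radians(tilt); e=np.array([np.cos(a),np.sin(a),0]); k=np.array([0,0,1.])
    y=np.cos(t)*e+np.sin(t)*k; z=np.sin(t)*e-np.cos(t)*k
    return np.c_[np.cross(y,z),y,z]
def plan(p0,R0,p1,R1,first="turn"):
    w=(Ro.from_matrix(R0.T@R1)).as_rotvec(); s=(R1 if first=="turn" else R0).T@(np.array(p1)-p0)
    nt=int(np.ceil(np.linalg.norm(w)/.149)); ns=int(np.ceil(np.linalg.norm(s)/.06))
    print("turn",nt,"x",np.round(w/max(nt,1)/.15,4)," shift",ns,"x",np.round(s/max(ns,1)/.5,4), "tool-mm",np.round(s*1000,1))
def now():
    s=r.state(); return s["ee_pos"],Ro.from_rotvec(s["orientation"]).as_matrix(),s
def path(*wp):
    "plan through waypoints (pos,R) from the present pose"
    p,R,s=now()
    for q,Q in wp: plan(p,R,q,Q); p,R=q,Q
E
python3 - <<'E'
from h import *
d=optics.read_camera("top")
print("cam",ray(d,[[0,0]])[0])
h=cv2.cvtColor(d["color"],cv2.COLOR_RGB2HSV); m=cv2.inRange(h,(17,80,160),(22,140,255))
for k in blobs(m,40):
    u=k[:,0].mean(0)
    if 150<u[0]<430 and 120<u[1]<260: print(u.round(1),cv2.contourArea(k),rect(onz(d,k[:,0],.024)))
path(((.42,.19,.25),down(10.5)))
E
```

```text
cam [ 0.3717124  -0.00611506  1.64176153]
[308.2 243.5] 216.5 (array([ 423.4, -101.2]), 88.5, array([112.6,  21.8]))
[214.6 239. ] 227.0 (array([444.7, 189.5]), 100.0, array([116.6,  22.7]))
[406.2 230.1] 79.5 (array([ 457.5, -410.7]), 106.9, array([50.9, 19.7]))
[343.8 190.2] 203.5 (array([ 588.7, -220. ]), 79.5, array([120. ,  21.3]))
[231. 195.] 237.0 (array([582.1, 137.1]), 166.4, array([114.3,  24.3]))
[203.2 189.2] 235.5 (array([603. , 224.5]), 165.6, array([114. ,  24.6]))
[351.5 158.2] 258.0 (array([ 690.7, -247.7]), 79.0, array([131.1,  24.5]))
turn 7 x [-1.100e-03  6.000e-04  9.636e-01]  shift 7 x [-0.0956  0.0484 -0.0055] tool-mm [-334.4  169.4  -19.2]
```

Request:
carry_out --pt "85 0 0 0 -0.001 0.0006 0.964" --pt "85 0 0 0 -0.001 0.0006 0.964" --pt "85 0 0 0 -0.001 0.0006 0.964" --pt "85 0 0 0 -0.001 0.0006 0.964" --pt "85 0 0 0 -0.001 0.0006 0.964" --pt "85 0 0 0 -0.001 0.0006 0.964" --pt "85 0 0 0 -0.001 0.0006 0.964" --pt "60 -0.0956 0.0484 -0.0055 0 0 0" --pt "60 -0.0956 0.0484 -0.0055 0 0 0" --pt "60 -0.0956 0.0484 -0.0055 0 0 0" --pt "60 -0.0956 0.0484 -0.0055 0 0 0" --pt "60 -0.0956 0.0484 -0.0055 0 0 0" --pt "60 -0.0956 0.0484 -0.0055 0 0 0" --pt "60 -0.0956 0.0484 -0.0055 0 0 0" --pt "60 0 0 0 0 0 0" --pt "60 0 0 0 0 0 0"

```text
time: 2.2
ee_pos: [0.4198, 0.1901, 0.2501]
orientation: [-2.01, -2.413, -0.001]
ft_force: [-0.6, -0.7, -0.8]
opening: 0.704
finger_force: 0.0
```

Run:
```python
from h import *
p,R,s=now(); print(p,np.degrees(np.arctan2(R[1,1],R[0,1])),R[:,2],s["joints"].round(2),s["opening"])
d=optics.read_camera("wrist"); cv2.imwrite("pics/w1.png",d["color"][:,:,::-1]); print("cam",ray(d,[[0,0]])[0],np.round(d["R"],2).tolist())
h=cv2.cvtColor(d["color"],cv2.COLOR_RGB2HSV)
for k in blobs(cv2.inRange(h,(14,70,130),(24,160,255)),300):
    print(k[:,0].mean(0).round(1),cv2.contourArea(k),rect(onz(d,k[:,0],.018)),rect(onz(d,k[:,0],.024)))
```

```text
[0.41975418 0.19006324 0.25008843] 10.428944498774129 [-4.90732287e-04  1.31318371e-03 -9.99999017e-01] [ 0.42  0.14 -0.24  1.19  0.    1.81] 0.7036764994157602
cam [0.40729177 0.25556724 0.39321792] [[0.98, 0.18, -0.0], [0.18, -0.95, 0.26], [0.05, -0.26, -0.97]]
[406.7 205.6] 9794.0 (array([586.8, 183.7]), 166.5, array([129.4, 125.1])) (array([583.9, 184.9]), 166.5, array([127.3, 123.1]))
[299.9 179.3] 1909.5 (array([443.8, 192.4]), 100.3, array([119.5,  23.9])) (array([443.2, 193.4]), 100.3, array([117.6,  23.5]))
```

View pics/w1.png

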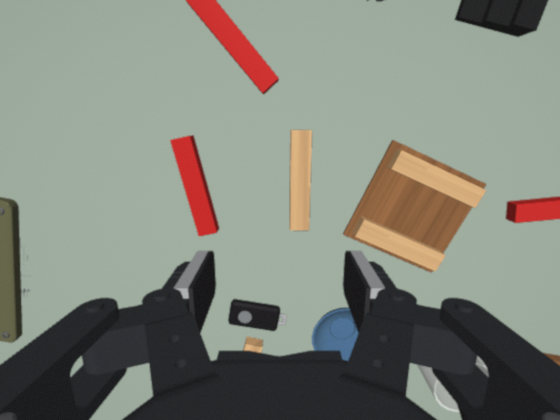

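The wrist view shows slat3 at (300,180) next to a red look-alike at (195,185), the fob at (255,315) and the stand at (413,205), agreeing with the top view to 2 mm.

Run:
```python
from h import *
d=optics.read_camera("wrist"); h=cv2.cvtColor(d["color"],cv2.COLOR_RGB2HSV)
for p in [(440,178),(400,245),(413,205),(300,180)]: print(h[p[1],p[0]])
m=cv2.inRange(h,(14,70,185),(24,140,255)); m=cv2.morphologyEx(m,cv2.MORPH_OPEN,np.ones((3,3)))
for k in blobs(m,200): print(k[:,0].mean(0).round(1),rect(onz(d,k[:,0],.024)))
g=(.4443,.1915,.003)
path(((g[0],g[1],.06),down(10.3)),(g,down(10.3)))
```

```text
[ 16 107 215]
[ 17 106 214]
[ 14 140 137]
[ 16 106 209]
[399.5 245.6] (array([580.1, 138.6]), 166.5, array([113.1,  23.7]))
[438.3 179.4] (array([601.1, 225.8]), 166.3, array([113.1,  23.3]))
[300.3 179.8] (array([443.4, 194.1]), 100.3, array([115.3,  22.7]))
turn 1 x [-0.0011 -0.008   0.0302]  shift 4 x [-0.0019  0.0124  0.0951] tool-mm [ -3.8  24.7 190.1]
turn 0 x [0. 0. 0.]  shift 1 x [0.    0.    0.114] tool-mm [ 0.  0. 57.]
```

Request:
carry_out --pt "60 0 0 0 -0.001 -0.008 0.03" --pt "60 -0.002 0.0124 0.0951 0 0 0" --pt "60 -0.002 0.0124 0.0951 0 0 0" --pt "60 -0.002 0.0124 0.0951 0 0 0" --pt "60 -0.0018 0.0124 0.0951 0 0 0" --pt "60 0 0 0.057 0 0 0" --pt "60 0 0 0.057 0 0 0" --pt "60 0 0 0 0 0 0" --pt "0 0 0 0 0 0 0" --pt "0 0 0 0 0 0 0" --pt "0 0 0 0 0 0 0" --pt "0 0 0 0 0 0 0" --pt "0 0 0 0 0 0 0"

```text
time: 3.92
ee_pos: [0.4467, 0.1914, 0.0048]
orientation: [2.014, 2.409, 0.006]
ft_force: [-0.6, 0.1, 7.1]
opening: 0.261
finger_force: 59.7
```

Run:
```python
from h import *
p,R,s=now(); print(p,s["opening"],s["finger_force"],s["ft_force"])
st=np.array([.5915,.1815]); a=np.radians(-13.5); ex=np.array([np.cos(a),np.sin(a)])
for n,sg in(("a",-.045),("b",.045)):
    q=st+sg*ex; print(n,q)
    path(((p[0],p[1],.11),down(10.3)),((*q,.11),down(-13.5)),((*q,.032),down(-13.5)))
```

```text
[0.4467254  0.19139358 0.0047583 ] 0.2607995385532295 59.700729846954346 [-0.63665343  0.08661539  7.12958627]
a [0.54774335 0.19200504]
turn 1 x [ 0.0265 -0.0066 -0.0095]  shift 2 x [ 0.      0.     -0.1052] tool-mm [   0.     0.  -105.2]
turn 3 x [0.     0.     0.9231]  shift 2 x [0.0242 0.0981 0.    ] tool-mm [24.2 98.1  0. ]
turn 0 x [0. 0. 0.]  shift 2 x [0.    0.    0.078] tool-mm [ 0.  0. 78.]
b [0.63525665 0.17099496]
turn 1 x [ 0.0265 -0.0066 -0.0095]  shift 2 x [ 0.      0.     -0.1052] tool-mm [   0.     0.  -105.2]
turn 3 x [0.     0.     0.9231]  shift 4 x [0.0121 0.094  0.    ] tool-mm [ 24.2 188.1   0. ]
turn 0 x [0. 0. 0.]  shift 2 x [0.    0.    0.078] tool-mm [ 0.  0. 78.]
```

Request:
carry_out --pt "0 0 0 -0.02 0 0 0" --pt "0 0 0 -0.1 0 0 0" --pt "0 0 0 -0.094 0 0 0" --pt "0 0 0 0 0 0 0.923" --pt "0 0 0 0 0 0 0.923" --pt "0 0 0 0 0 0 0.923" --pt "0 0.0123 0.0952 0 0 0 0" --pt "0 0.0123 0.0952 0 0 0 0" --pt "0 0.0124 0.0952 0 0 0 0" --pt "0 0.0124 0.0952 0 0 0 0" --pt "0 0 0 0 0 0 0" --pt "0 0 0 0 0 0 0"

```text
time: 5.42
ee_pos: [0.6353, 0.1697, 0.1103]
orientation: [-2.469, -1.943, 0.001]
ft_force: [-1.0, 0.2, -0.6]
opening: 0.265
finger_force: 59.1
```

Run:
```python
from h import *
p,R,s=now(); print(p,np.degrees(np.arctan2(R[1,1],R[0,1])),R[:,2],s["opening"],s["finger_force"])
d=optics.read_camera("wrist"); cv2.imwrite("pics/w2.png",d["color"][:,:,::-1])
h=cv2.cvtColor(d["color"],cv2.COLOR_RGB2HSV)
m=cv2.inRange(h,(14,70,150),(24,140,255)); m=cv2.morphologyEx(m,cv2.MORPH_OPEN,np.ones((3,3)))
for k in blobs(m,200): print(k[:,0].mean(0).round(1),cv2.contourArea(k),k[:,0].min(0),k[:,0].max(0),rect(onz(d,k[:,0],.024)),rect(onz(d,k[:,0],p[2]+.013)))
```

```text
[0.63525544 0.16969981 0.11026672] -13.595204661927543 [-7.67784438e-04 -2.57637067e-04 -9.99999672e-01] 0.2651362647978499 59.07058596611023
[190.4 261.6] 2715.0 [147 244] [239 282] (array([560.9, 146.9]), 166.5, array([71.5, 32. ])) (array([599.7, 184.9]), 166.5, array([40.6, 18.1]))
[247.2 213.3] 15916.5 [133 131] [308 355] (array([587.6, 148.5]), 76.5, array([183.6, 122.9])) (array([614.9, 185.8]), 76.5, array([104.1,  69.7]))
```

View pics/w2.png

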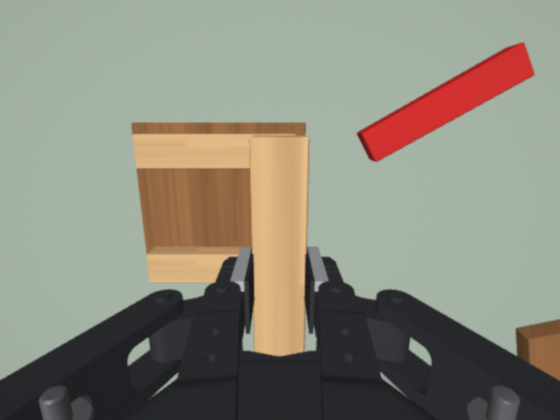

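Slat3 is in the grip at columns 250–307, its far end at about row 137 and its sides parallel to the stand's edges. I'll measure where along its length it is held.

Run:
```python
from h import *
p,R,s=now(); d=optics.read_camera("wrist"); g=cv2.cvtColor(d["color"],cv2.COLOR_RGB2HSV)
print(g[124:150,280].tolist())
for row in (135,138): print(row,(R.T@(onz(d,[[280,row]],p[2]+.013)[0]-p)*1000).round(1))
d=optics.read_camera("top"); h=cv2.cvtColor(d["color"],cv2.COLOR_RGB2HSV); m=cv2.inRange(h,(15,80,140),(22,150,255))
for k in blobs(m,20):
    P=onz(d,k[:,0],p[2]+.013); 
    if abs(P-p)[:,:2].max()<.13: print(((P-p)@R*1000).min(0).round(1),((P-p)@R*1000).max(0).round(1))
print(ray(optics.read_camera("wrist"),[[0,0]])[0]-p)
```

```text
[[14, 137, 141], [14, 137, 141], [14, 138, 142], [14, 139, 141], [14, 139, 141], [13, 136, 142], [14, 138, 142], [14, 140, 142], [14, 136, 144], [15, 123, 160], [16, 112, 192], [16, 110, 190], [16, 110, 179], [16, 109, 196], [16, 107, 210], [16, 106, 211], [16, 106, 210], [16, 108, 210], [16, 107, 210], [16, 107, 209], [16, 108, 211], [16, 107, 212], [16, 106, 211], [16, 108, 211], [16, 106, 211], [16, 108, 211]]
135 [ 61.4  -0.2 -13. ]
138 [ 60.3  -0.2 -13. ]
[-75.6 -52.3 -13. ] [-23.1  11.2 -12.9]
[0.01513043 0.06521344 0.14328949]
```

Run:
```python
from h import *
p,R,s=now(); d=optics.read_camera("wrist")
h=cv2.cvtColor(d["color"],cv2.COLOR_RGB2HSV); m=cv2.inRange(h,(14,70,170),(24,118,255)); m[:,:125]=0; m[:,240:]=0;m[290:]=0
st=np.array([.5915,.1815,.024]); a=np.radians(-13.5); B=np.array([[np.cos(a),-np.sin(a),0],[np.sin(a),np.cos(a),0],[0,0,1]])
for c in (165,180,195,210):
    rows=np.where(m[:,c])[0]; br=rows[np.r_[True,np.diff(rows)>3]], rows[np.r_[np.diff(rows)>3,True]]+1
    for x in zip(*br): print(c,x,[(1000*(onz(d,[[c,v-.5]],.024)[0]-st)@B).round(1)[1] for v in x])
for rw in (150,155,160,265,270):
    c=np.where(m[rw])[0].min(); print(rw,c,(1000*(onz(d,[[c-.5,rw]],.024)[0]-st)@B).round(1)[:2])
q=st[:2]+.045*B[:2,0]; path(((*q,.029),down(-13.5)))
```

```text
165 (np.int64(134), np.int64(169)) [np.float64(57.4), np.float64(33.1)]
165 (np.int64(251), np.int64(283)) [np.float64(-30.0), np.float64(-57.1)]
180 (np.int64(134), np.int64(169)) [np.float64(57.5), np.float64(33.1)]
180 (np.int64(251), np.int64(283)) [np.float64(-30.0), np.float64(-57.1)]
195 (np.int64(134), np.int64(169)) [np.float64(57.5), np.float64(33.1)]
195 (np.int64(251), np.int64(283)) [np.float64(-30.0), np.float64(-57.1)]
210 (np.int64(134), np.int64(169)) [np.float64(57.5), np.float64(33.1)]
210 (np.int64(248), np.int64(283)) [np.float64(-27.5), np.float64(-57.1)]
150 135 [-57.6  46.1]
155 136 [-57.3  42.6]
160 136 [-57.7  39.1]
265 149 [-57.1 -42.1]
270 149 [-57.5 -46.3]
turn 1 x [ 0.0032  0.0001 -0.0046]  shift 2 x [ 0.0008 -0.      0.0817] tool-mm [ 0.8 -0.  81.7]
```

Request:
carry_out --pt "0 0.0008 0 0.07 0 0 0" --pt "0 0 0 0.07 0 0 0" --pt "0 0 0 0.017 0 0 0" --pt "0 0 0 0.006 0 0 0" --pt "0 0 0 0 0 0 0" --pt "0 0 0 0 0 0 0" --pt "40 0 0 0 0 0 0" --pt "50 0 0 0 0 0 0" --pt "50 0 0 0 0 0 0" --pt "50 0 0 -0.05 0 0 0" --pt "50 0 0 -0.12 0 0 0" --pt "50 0 0 -0.12 0 0 0" --pt "50 0 0 -0.12 0 0 0" --pt "50 0 0 0 0 0 0"

```text
time: 7.42
ee_pos: [0.6395, 0.1712, 0.2405]
orientation: [2.464, 1.94, 0.018]
ft_force: [-0.3, -0.6, 0.5]
opening: 0.586
finger_force: 0.0
```

```bash
cat >> h.py <<'E'
ST=np.array([.5912,.1816,0]); _a=np.radians(-13.5); B=np.array([[np.cos(_a),-np.sin(_a),0],[np.sin(_a),np.cos(_a),0],[0,0,1]])
def W(x,y,z): return ST+B@(np.array([x,y,z])/1000)
def wrist_blobs(z,amin=300,lo=(14,70,170),hi=(24,118,255)):
    d=optics.read_camera("wrist"); h=cv2.cvtColor(d["color"],cv2.COLOR_RGB2HSV)
    m=cv2.morphologyEx(cv2.inRange(h,lo,hi),cv2.MORPH_OPEN,np.ones((3,3)))
    for k in blobs(m,amin):
        P=onz(d,k[:,0],z); c=rect(P); print(k[:,0].mean(0).round(),*c,"stand:",(((np.r_[c[0]/1000,0]-ST)@B)[:2]*1000).round(1))
    return d
E
python3 - <<'E'
from h import *
p,R,s=now(); print(p)
wrist_blobs(.042); print(); wrist_blobs(.024)
path(((.415,-.11,.25),down(-3)))
E
```

```text
[0.63946914 0.17120425 0.24049283]
[241. 182.] [594.6 182.5] 76.4 [119.2 110.8] stand: [3.1 1.7]

[242. 181.] [591.3 179.5] 76.5 [125.4 116.3] stand: [ 0.6 -2. ]
turn 2 x [ 0.0083 -0.0027 -0.6155]  shift 6 x [-0.0972 -0.0689 -0.0052] tool-mm [-291.7 -206.6  -15.5]
```

Request:
carry_out --pt "50 0 0 0 0 0 -0.6155" --pt "50 0 0 0 0 0 -0.6155" --pt "50 -0.097 -0.069 -0.005 0 0 0" --pt "50 -0.097 -0.069 -0.005 0 0 0" --pt "50 -0.097 -0.069 -0.005 0 0 0" --pt "50 -0.097 -0.069 -0.005 0 0 0" --pt "50 -0.097 -0.069 -0.005 0 0 0" --pt "50 -0.097 -0.069 -0.005 0 0 0" --pt "50 0 0 0 0 0 0" --pt "50 0 0 0 0 0 0"

```text
time: 8.78
ee_pos: [0.4136, -0.1092, 0.2474]
orientation: [-2.279, -2.161, 0.0]
ft_force: [0.3, -0.4, 0.3]
opening: 0.585
finger_force: 0.0
```

Run:
```python
from h import *
p,R,s=now(); print(p,np.degrees(np.arctan2(R[1,1],R[0,1])),R[:,2])
d=wrist_blobs(.018); cv2.imwrite("pics/w3.png",d["color"][:,:,::-1])
d=optics.read_camera("top"); h=cv2.cvtColor(d["color"],cv2.COLOR_RGB2HSV); m=cv2.inRange(h,(17,80,160),(22,140,255))
for k in blobs(m,40):
    u=k[:,0].mean(0)
    if 150<u[0]<430 and 120<u[1]<260: print(u.round(1),cv2.contourArea(k),rect(onz(d,k[:,0],.018)))
cv2.imwrite("pics/t2.png",np.vstack([cv2.resize(d["color"][160:230,180:260,::-1],(480,420)),d["color"][100:280:,40:520,::-1]]))
```

```text
[ 0.41364977 -0.10918887  0.24739913] -3.047586070358939 [-1.08998896e-03  9.90394026e-04 -9.99998916e-01]
[440. 262.] [ 609.9 -226.5] 79.5 [113.5  32.4] stand: [ 113.5 -392.5]
[287. 170.] [ 422.3 -100.3] 86.2 [118.2  23.7] stand: [ -98.4 -313.5]
[297.2 243.1] 84.5 (array([424.6, -67. ]), 88.3, array([44. , 21.9]))
[406.  230.2] 89.0 (array([ 458.1, -411.6]), 110.2, array([51.8, 20.9]))
[344.  190.1] 215.0 (array([ 589.4, -220.8]), 79.1, array([120.4,  21.6]))
[217.5 189.4] 677.5 (array([594.9, 183.3]), 76.7, array([119.8, 119.8]))
[351.5 158.1] 270.0 (array([ 692.1, -248.6]), 78.8, array([131.6,  25.6]))
```

View pics/t2.png

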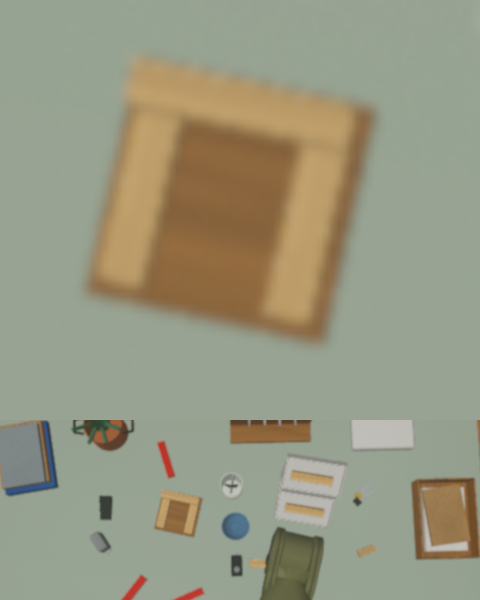

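The crop shows slat3 across the far end of the runners, parallel to the board, its ends even within about 1 mm after parallax. Next is slat4.

Run:
```python
from h import *
Q=down(-3.9); g=np.array([.4235,-.1006,.005])
path((g+[0,0,.06],Q),(g,Q),(g+[0,0,.245],Q),((*W(-45,0,0)[:2],.25),down(-13.5)))
```

```text
turn 1 x [-0.0038 -0.0039  0.1138]  shift 4 x [0.0043 0.0042 0.0914] tool-mm [  8.6   8.4 182.8]
turn 0 x [0. 0. 0.]  shift 2 x [0.   0.   0.06] tool-mm [ 0.  0. 60.]
turn 0 x [0. 0. 0.]  shift 5 x [ 0.     0.    -0.098] tool-mm [   0.    0. -245.]
turn 2 x [0.     0.     0.5585]  shift 6 x [0.1045 0.0174 0.    ] tool-mm [313.6  52.2   0. ]
```

Request:
carry_out --pt "50 0 0 0 -0.004 -0.004 0.114" --pt "50 0.0043 0.0042 0.0914 0 0 0" --pt "50 0.0043 0.0042 0.0914 0 0 0" --pt "50 0.0043 0.0042 0.0914 0 0 0" --pt "50 0.0043 0.0042 0.0914 0 0 0" --pt "50 0 0 0.06 0 0 0" --pt "50 0 0 0.06 0 0 0" --pt "50 0 0 0 0 0 0" --pt "50 0 0 0 0 0 0" --pt "0 0 0 0 0 0 0" --pt "0 0 0 0 0 0 0" --pt "0 0 0 0 0 0 0" --pt "0 0 0 0 0 0 0" --pt "0 0 0 0 0 0 0"

```text
time: 10.62
ee_pos: [0.4249, -0.1018, 0.0073]
orientation: [2.295, 2.14, 0.004]
ft_force: [-0.9, 0.5, 5.6]
opening: 0.264
finger_force: 59.3
```

Request:
carry_out --pt "0 0 0 -0.02 0 0 0" --pt "0 0 0 -0.1 0 0 0" --pt "0 0 0 -0.09 0 0 0" --pt "0 0 0 0 0 0 0.5585" --pt "0 0 0 0 0 0 0.5585" --pt "0 0.1045 0.0174 0 0 0 0" --pt "0 0.1045 0.0174 0 0 0 0" --pt "0 0.1045 0.0174 0 0 0 0" --pt "0 0.1045 0.0174 0 0 0 0" --pt "0 0.1045 0.0174 0 0 0 0" --pt "0 0.1045 0.0174 0 0 0 0" --pt "0 0 0 0 0 0 0" --pt "0 0 0 0 0 0 0"

```text
time: 12.25
ee_pos: [0.547, 0.1906, 0.111]
orientation: [2.467, 1.943, -0.001]
ft_force: [0.4, -0.3, -0.4]
opening: 0.259
finger_force: 59.0
```

```bash
cat >> h.py <<'E'
def held(z=.013):
    "far end of the held slat's top face, in tool frame (mm), and tool pose"
    p,R,s=now(); d=optics.read_camera("wrist"); h=cv2.cvtColor(d["color"],cv2.COLOR_RGB2HSV)
    m=cv2.inRange(h,(14,70,175),(24,118,255)); out=[]
    for c in (265,280,295):
        v=np.where(m[:230,c]==0)[0].max()+1; q=onz(d,[[c,v-.5]],0,R[:,2],p-R[:,2]*z)[0]; out.append((int(v),(R.T@(q-p)*1000).round(1)[:2].tolist()))
    print("end",out,"\nTCP in stand",((p-ST)@B*1000).round(1),"yaw",np.degrees(np.arctan2(R[1,1],R[0,1])).round(2),"tz",R[:,2].round(4),"open",s["opening"].round(3) ,s["finger_force"])
    return d,p,R
E
python3 - <<'E'
from h import *
d,p,R=held(); cv2.imwrite("pics/w4.png",d["color"][:,:,::-1])
E
```

```text
Traceback (most recent call last):
  File "h.py", line 54, in held
    print("end",out,"\nTCP in stand",((p-ST)@B*1000).round(1),"yaw",np.degrees(np.arctan2(R[1,1],R[0,1])).round(2),"tz",R[:,2].round(4),"open",s["opening"].round(3) ,s["finger_force"])
                                                                                                                                               ^^^^^^^^^^^^^^^^^^
AttributeError: 'float' object has no attribute 'round'
```

```bash
sed -i 's/s\["opening"\].round(3)/s["opening"]/' h.py
python3 - <<'E'
from h import *
d,p,R=held(.011); cv2.imwrite("pics/w4.png",d["color"][:,:,::-1])
E
```

```text
end [(132, [62.7, -6.2]), (137, [60.8, -0.2]), (137, [60.8, 5.8])] 
TCP in stand [-45.1  -2.2 111. ] yaw -13.62 tz [ 3.0e-04 -1.5e-03 -1.0e+00] open 0.2617761331185916 59.040217995643616
```

View pics/w4.png

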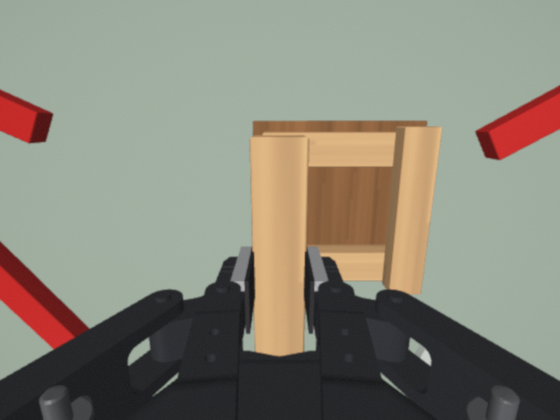

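Run:
```python
from h import *
d=optics.read_camera("wrist")
for uv in [(397,128),(439,128),(385,292),(422,292),(410,128),(400,292)]: print(uv,((onz(d,[uv],.042)[0]-ST)@B*1000).round(1)[:2])
h=cv2.cvtColor(d["color"],cv2.COLOR_RGB2HSV)
for rw in (150,200,230): 
    m=h[rw,330:450]; print(rw,[(330+i,int(m[i,1]),int(m[i,2])) for i in range(0,120) if i and (abs(int(m[i,2])-int(m[i-1,2]))>14)])
```

```text
(397, 128) [29.9 59.7]
(439, 128) [56.7 59.7]
(385, 292) [ 32.2 -57.1]
(422, 292) [ 59.4 -57.2]
(410, 128) [38.2 59.7]
(400, 292) [ 43.2 -57.1]
150 [(393, 107, 193), (394, 108, 158), (395, 111, 135), (402, 113, 160), (403, 114, 197), (404, 109, 215), (439, 44, 175)]
200 [(397, 112, 157), (398, 111, 193), (399, 108, 214), (432, 74, 196), (433, 26, 170)]
230 [(394, 113, 154), (395, 112, 193), (396, 110, 213), (428, 76, 187), (429, 29, 169)]
```

Request:
carry_out --pt "0 0.003 0 0.07 0 0 0.008" --pt "0 0 0 0.07 0 0 0" --pt "0 0 0 0.015 0 0 0" --pt "0 0 0 0.005 0 0 0" --pt "0 0 0 0 0 0 0" --pt "0 0 0 0 0 0 0"

```text
time: 13.15
ee_pos: [0.5493, 0.1926, 0.0319]
orientation: [2.468, 1.94, 0.005]
ft_force: [-0.4, -0.1, -0.2]
opening: 0.263
finger_force: 59.0
```

Request:
carry_out --pt "0 0 0 0.003 0 0 0" --pt "0 0 0 0 0 0 0"

```text
time: 13.4
ee_pos: [0.5492, 0.1927, 0.0313]
orientation: [2.468, 1.94, 0.005]
ft_force: [-2.3, -0.8, 9.3]
opening: 0.259
finger_force: 60.2
```

Run:
```python
from h import *
p,R,s=now(); print(((p-ST)@B*1000).round(1),s["ft_force"].round(1),np.degrees(np.arctan2(R[1,1],R[0,1])))
d=optics.read_camera("wrist"); h=cv2.cvtColor(d["color"],cv2.COLOR_RGB2HSV)
m=cv2.morphologyEx(cv2.inRange(h,(14,70,170),(24,118,255)),cv2.MORPH_OPEN,np.ones((3,3)))
for k in blobs(m,300): print(k[:,0].mean(0).round(),k[:,0].min(0),k[:,0].max(0))
# edges from previous picture at same pose are from pics/w4 (pose then: TCP .547 .1906 .111)
cv2.imwrite("pics/w5.png",d["color"][:,:,::-1])
```

```text
[-43.4   1.   31.3] [-2.3 -0.8  9.3] -13.650752046581374
[488. 230.] [447 137] [531 339]
[322. 219.] [250 136] [451 355]
```

View pics/w5.png

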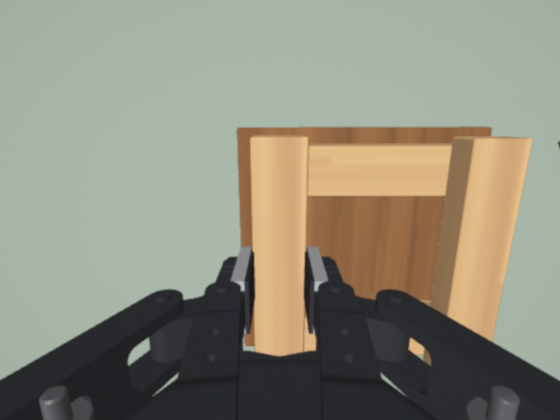

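Run:
```python
from h import *
d=optics.read_camera("wrist"); f=lambda uv,z: ((onz(d,[uv],z)[0]-ST)@B*1000).round(1)[:2]
print("board",f((238,128),.006),f((490,128),.006))
print("held",f((252,138),.042),f((307,138),.042), f((258,240),.042),f((305,240),.042))
print("first",f((468,138),.042),f((527,138),.042))
h=cv2.cvtColor(d["color"],cv2.COLOR_RGB2HSV)
for rw in (150,200,230): 
    for a,b in ((225,330),(430,545)):
        v=cv2.GaussianBlur(h[rw:rw+1,a:b],(3,1),0)[0].astype(int); e=[a+i for i in range(1,b-a-1) if abs(v[i+1,2]-v[i-1,2])>22 or abs(v[i+1,1]-v[i-1,1])>22]; print(rw,[(c,f((c,rw),.042)[0]) for c in e])
print("runner top edge y",f((380,145),.024),f((380,194),.024))
```

```text
board [-64.5  64.4] [63.5 64.2]
held [-54.7  61.2] [-32.6  61.1] [-53.1  17.5] [-32.6  17.5]
first [32.3 61. ] [56.1 61. ]
150 [(236, np.float64(-61.3)), (237, np.float64(-60.9)), (238, np.float64(-60.5)), (239, np.float64(-60.1)), (249, np.float64(-56.1)), (250, np.float64(-55.7)), (251, np.float64(-55.2))]
150 [(450, np.float64(25.6)), (451, np.float64(26.1)), (452, np.float64(26.5)), (471, np.float64(34.2)), (472, np.float64(34.6)), (473, np.float64(35.0)), (529, np.float64(57.9)), (530, np.float64(58.3)), (531, np.float64(58.7))]
200 [(238, np.float64(-61.3)), (239, np.float64(-60.8)), (240, np.float64(-60.4)), (241, np.float64(-60.0)), (250, np.float64(-56.2)), (251, np.float64(-55.8)), (252, np.float64(-55.3)), (305, np.float64(-32.9)), (306, np.float64(-32.5)), (307, np.float64(-32.1))]
200 [(463, np.float64(34.0)), (464, np.float64(34.5)), (465, np.float64(34.9)), (466, np.float64(35.3)), (519, np.float64(57.8)), (520, np.float64(58.3)), (521, np.float64(58.7))]
230 [(239, np.float64(-61.3)), (240, np.float64(-60.9)), (241, np.float64(-60.4)), (242, np.float64(-60.0)), (251, np.float64(-56.1)), (252, np.float64(-55.6)), (253, np.float64(-55.2)), (304, np.float64(-33.1)), (305, np.float64(-32.7)), (306, np.float64(-32.2))]
230 [(459, np.float64(34.3)), (460, np.float64(34.7)), (461, np.float64(35.2)), (513, np.float64(57.8)), (514, np.float64(58.3)), (515, np.float64(58.7))]
runner top edge y [ 2.6 57.1] [ 4.5 34. ]
```

Request:
carry_out --pt "0 0 0 -0.01 0 0 0" --pt "0 -0.003 -0.003 0 0 0 0.01" --pt "0 0 0 0 0 0 0" --pt "0 0 0 0.009 0 0 0" --pt "0 0 0 0 0 0 0" --pt "0 0 0 0 0 0 0"

```text
time: 14.25
ee_pos: [0.5466, 0.1914, 0.0313]
orientation: [2.47, 1.939, 0.003]
ft_force: [-4.1, -1.5, 11.9]
opening: 0.259
finger_force: 60.5
```

```bash
cat >> h.py <<'E'
def tp():
    p,R,s=now(); print("TCP in stand",((p-ST)@B*1000).round(1),"yaw",np.degrees(np.arctan2(R[1,1],R[0,1])).round(2),"ft",s["ft_force"].round(1),"world",p.round(4)); return p,R
E
python3 - <<'E'
from h import *
tp(); d=optics.read_camera("wrist"); f=lambda uv,z: ((onz(d,[uv],z)[0]-ST)@B*1000).round(1)[:2]
h=cv2.cvtColor(d["color"],cv2.COLOR_RGB2HSV)
for rw in (150,200): 
    for a,b in ((225,330),(450,545)):
        v=cv2.GaussianBlur(h[rw:rw+1,a:b],(3,1),0)[0].astype(int); e=[a+i for i in range(1,b-a-1) if abs(v[i+1,2]-v[i-1,2])>22 or abs(v[i+1,1]-v[i-1,1])>22]; print(rw,[(c,float(f((c,rw),.042)[0])) for c in e])
v=h[:,280].astype(int); print([(i,v[i].tolist()) for i in range(120,145,1)][::1])
E
```

```text
TCP in stand [-45.7  -0.9  31.3] yaw -13.74 ft [-4.1 -1.5 11.9] world [0.5466 0.1914 0.0313]
150 [(240, -61.9), (241, -61.5), (242, -61.1), (243, -60.7), (249, -58.2), (250, -57.8), (251, -57.4)]
150 [(455, 25.4), (456, 25.8), (457, 26.2), (477, 34.4), (478, 34.8), (479, 35.2), (535, 57.9), (536, 58.4), (537, 58.8)]
200 [(242, -61.8), (243, -61.3), (244, -60.9), (245, -60.5), (250, -58.4), (251, -58.0), (252, -57.5), (305, -35.1), (306, -34.7), (307, -34.3)]
200 [(469, 34.3), (470, 34.7), (471, 35.1), (525, 58.0), (526, 58.4), (527, 58.9)]
[(120, [60, 22, 185]), (121, [60, 20, 183]), (122, [54, 21, 181]), (123, [19, 57, 161]), (124, [13, 127, 157]), (125, [13, 138, 157]), (126, [14, 138, 159]), (127, [14, 139, 158]), (128, [14, 140, 157]), (129, [13, 140, 157]), (130, [14, 140, 157]), (131, [14, 140, 158]), (132, [14, 138, 159]), (133, [14, 138, 159]), (134, [14, 134, 160]), (135, [15, 119, 171]), (136, [16, 111, 179]), (137, [16, 108, 201]), (138, [16, 106, 214]), (139, [16, 106, 214]), (140, [16, 107, 213]), (141, [16, 106, 214]), (142, [16, 106, 214]), (143, [16, 106, 214]), (144, [16, 106, 214])]
```

Request:
carry_out --pt "40 0 0 0 0 0 0" --pt "50 0 0 0 0 0 0" --pt "50 0 0 0 0 0 0" --pt "50 0 0 -0.06 0 0 0" --pt "50 0 0 -0.06 0 0 0" --pt "50 0 0.0909 0 0 0 0" --pt "50 0 0.0909 0 0 0 0" --pt "50 0 0 0 0 0 0" --pt "50 0 0 0 0 0 0"

```text
time: 15.42
ee_pos: [0.6336, 0.1695, 0.0891]
orientation: [2.471, 1.939, -0.002]
ft_force: [-0.3, 0.2, 0.1]
opening: 0.587
finger_force: 0.0
```

Run:
```python
from h import *
tp()
```

```text
TCP in stand [44.1 -1.9 89.1] yaw -13.75 ft [-0.3  0.2  0.1] world [0.6336 0.1695 0.0891]
```

Request:
carry_out --pt "50 0 0 0.057 0 0 0.02" --pt "50 0 0 0.055 0 0 0.009" --pt "50 0 0 0 0 0 0" --pt "50 0 0 0 0 0 0"

```text
time: 15.92
ee_pos: [0.6343, 0.17, 0.0348]
orientation: [2.474, 1.934, 0.001]
ft_force: [0.3, 0.1, 1.1]
opening: 0.584
finger_force: 0.0
```

Run:
```python
from h import *
tp()
```

```text
TCP in stand [44.7 -1.2 34.8] yaw -13.95 ft [0.3 0.1 1.1] world [0.6343 0.17   0.0348]
```

Request:
carry_out --pt "50 0 0.001 0 0 0 -0.05" --pt "0 0 0 0 0 0 0" --pt "0 0 0 0 0 0 0" --pt "0 0 0 0 0 0 0" --pt "0 0 0 0 0 0 0"

```text
time: 16.55
ee_pos: [0.6359, 0.1697, 0.0352]
orientation: [2.467, 1.942, 0.004]
ft_force: [-0.9, 0.9, 5.4]
opening: 0.256
finger_force: 59.9
```

Run:
```python
from h import *
tp(); held(.007)
```

```text
TCP in stand [46.2 -1.1 35.2] yaw -13.56 ft [-0.9  0.9  5.4] world [0.6359 0.1697 0.0352]
end [(132, [62.6, -6.4]), (133, [62.2, -0.2]), (133, [62.2, 6.0])] 
TCP in stand [46.2 -1.1 35.2] yaw -13.56 tz [ 3.2e-03 -1.0e-04 -1.0e+00] open 0.25614184511962546 59.89625573158264
```

Request:
carry_out --pt "0 0 0 -0.008 0 0 0" --pt "0 -0.0015 -0.0012 0 0 0 0" --pt "0 0 0 0 0 0 0" --pt "0 0 0 0 0 0 0"

```text
time: 17.1
ee_pos: [0.6341, 0.1689, 0.0376]
orientation: [2.467, 1.943, 0.0]
ft_force: [0.0, -0.9, 0.0]
opening: 0.26
finger_force: 59.2
```

Run:
```python
from h import *
tp()
```

```text
TCP in stand [44.7 -2.3 37.6] yaw -13.56 ft [ 0.  -0.9  0. ] world [0.6341 0.1689 0.0376]
```

Request:
carry_out --pt "0 0 0 0.0058 0 0 0" --pt "0 0 0 0 0 0 0" --pt "40 0 0 0 0 0 0" --pt "50 0 0 0 0 0 0" --pt "50 0 0 0 0 0 0" --pt "50 0 0 -0.06 0 0 0" --pt "50 0 0 -0.12 0 0 0" --pt "50 0 0 -0.12 0 0 0" --pt "50 0 0 -0.12 0 0 0" --pt "50 0 0 0 0 0 0" --pt "50 0 0 0 0 0 0"

```text
time: 18.48
ee_pos: [0.634, 0.1691, 0.2448]
orientation: [2.467, 1.943, 0.001]
ft_force: [0.3, -0.3, -0.4]
opening: 0.586
finger_force: 0.0
```

Run:
```python
from h import *
p,R=tp()
d=optics.read_camera("top"); h=cv2.cvtColor(d["color"],cv2.COLOR_RGB2HSV); m=cv2.inRange(h,(16,70,140),(23,150,255))
n=np.array([-S35*np.cos(np.radians(-11)),-S35*np.sin(np.radians(-11)),C35])
for k in blobs(m,40):
    u=k[:,0].mean(0)
    if 320<u[0]<380 and 140<u[1]<210:
        for z in (.0724,.1974):
            c0=onz(d,[u],z)[0]; P=onz(d,k[:,0],0,n,c0); e=(P-c0)@down(-11,35); print(u,z,c0.round(4),rect(e*1),rect(P)[1])
d=wrist_blobs(.042)
g=np.array([.685-.005,-.232,.19]); 
T=down(-11,35)
c=onz(optics.read_camera("top"),[[351.4,158]],.1974)[0]; print(c)
path((c-T[:,2]*.16,T))
```

```text
TCP in stand [ 44.6  -2.2 244.8] yaw -13.56 ft [ 0.3 -0.3 -0.4] world [0.634  0.1691 0.2448]
[344.01162791 189.8372093 ] 0.0724 [ 0.5834 -0.2136  0.0724] (array([-0.3,  0.1]), 179.5, array([117.2,  26.8])) 79.4
[344.01162791 189.8372093 ] 0.1974 [ 0.5665 -0.1971  0.1974] (array([-0.3,  0.1]), 179.5, array([107.8,  24.7])) 79.4
[351.5        157.80434783] 0.0724 [ 0.6825 -0.2404  0.0724] (array([-0.1,  0.1]), 180.0, array([127.6,  28.3])) 79.0
[351.5        157.80434783] 0.1974 [ 0.6578 -0.2217  0.1974] (array([-0.1,  0.1]), 180.0, array([117.4,  26.1])) 79.0
[256. 177.] [603.7 179.5] 76.3 [118.5  87. ] stand: [12.6  0.9]
[196. 179.] [546.2 192.6] 76.3 [119.7  23.2] stand: [-46.3   0.2]
[ 0.65721652 -0.22142954  0.1974    ]
turn 5 x [-0.8172  0.0211 -0.0567]  shift 7 x [-0.1081  0.0156 -0.019 ] tool-mm [-378.5   54.5  -66.5]
```

Request:
carry_out --pt "50 0 0 0 -0.817 0.021 -0.057" --pt "50 0 0 0 -0.817 0.021 -0.057" --pt "50 0 0 0 -0.817 0.021 -0.057" --pt "50 0 0 0 -0.817 0.021 -0.057" --pt "50 0 0 0 -0.817 0.021 -0.057" --pt "50 -0.108 0.0156 -0.019 0 0 0" --pt "50 -0.108 0.0156 -0.019 0 0 0" --pt "50 -0.108 0.0156 -0.019 0 0 0" --pt "50 -0.108 0.0156 -0.019 0 0 0" --pt "50 -0.108 0.0156 -0.019 0 0 0" --pt "50 -0.108 0.0156 -0.019 0 0 0" --pt "50 -0.108 0.0156 -0.019 0 0 0" --pt "50 0 0 0 0 0 0" --pt "50 0 0 0 0 0 0" --pt "50 0 0 0 0 0 0"

```text
time: 20.5
ee_pos: [0.5678, -0.2016, 0.3286]
orientation: [2.022, 1.669, 0.53]
ft_force: [-0.8, -0.8, -0.0]
opening: 0.58
finger_force: 0.0
```

Run:
```python
from h import *
p,R=tp(); print(R.round(3).tolist(),now()[2]["joints"].round(2))
T=down(-11,35); d=optics.read_camera("wrist"); cv2.imwrite("pics/w6.png",d["color"][:,:,::-1])
h=cv2.cvtColor(d["color"],cv2.COLOR_RGB2HSV); m=cv2.morphologyEx(cv2.inRange(h,(13,60,110),(24,150,255)),cv2.MORPH_OPEN,np.ones((3,3)))
for c in ([.6578,-.2217,.1974],[.5834,-.2136,.0724]):
  c=np.array(c); print("pred px",proj(d,c).round(0), proj(d,c+T[:,0]*.06).round(),proj(d,c-T[:,0]*.06).round())
  for k in blobs(m,300):
    P=onz(d,k[:,0],0,T[:,2],c); e=(P-c)@T; print(k[:,0].mean(0).round(),k[:,0].min(0),k[:,0].max(0),rect(e))
```

```text
TCP in stand [  66.7 -378.1  328.6] yaw -10.97 ft [-0.8 -0.8 -0. ] world [ 0.5678 -0.2016  0.3286]
[[0.189, 0.804, 0.564], [0.982, -0.156, -0.106], [0.002, 0.574, -0.819]] [-0.41 -0.05 -0.44  0.57  0.13  1.39]
pred px [[279. 196.]] [[279. 132.]] [[279. 254.]]
[161. 186.] [144 136] [177 239] (array([   6.2, -113.1]), 179.7, array([100.7,  23.7]))
[275. 193.] [263 132] [287 253] (array([ 0.6, -4.2]), 179.6, array([119.6,  23.1]))
[394.  80.] [388   0] [399 162] (array([100.4, 101.3]), 173.3, array([135.5,   7.9]))
[294.  52.] [272   0] [315 107] (array([125.2,  13. ]), 171.4, array([88.9, 26.1]))
pred px [[164. 190.]] [[159. 136.]] [[168. 239.]]
[161. 186.] [144 136] [177 239] (array([ 0.2, -2.4]), 179.7, array([120.5,  28.4]))
[275. 193.] [263 132] [287 253] (array([ -6.6, 127.9]), 179.6, array([143. ,  27.6]))
[394.  80.] [388   0] [399 162] (array([112.8, 254.1]), 173.3, array([162. ,   9.4]))
[294.  52.] [272   0] [315 107] (array([142.5, 148.4]), 171.4, array([106.3,  31.2]))
```

View pics/w6.png

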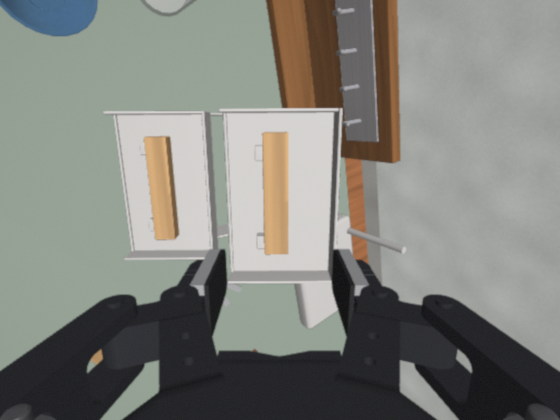

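The wrist view shows the upper slat at (275,193) with lugs at (260,153) and (262,240), and the lower slat at (161,186). The sloped positions come out about 4 mm nearer than the side-face-biased top view, so I'll use the wrist ray with the known height.

Run:
```python
from h import *
T=down(-11,35)
for nm,c,e in (("up",[.6578,-.2217,.1974],(.6,-4.2,0)),("low",[.5834,-.2136,.0724],(.2,-4.6,0))):
    d=optics.read_camera("wrist"); q=np.array(c)+T@np.array(e)/1000; u=proj(d,q); q=onz(d,u,c[2])[0]; print(nm,q.round(4))
    g=q+T[:,2]*.011
    if nm=="up": path((g-T[:,2]*.05,T),(g,T))
```

```text
up [ 0.6531 -0.2195  0.1974]
turn 1 x [ 0.0139 -0.0212  0.0069]  shift 2 x [-0.0014 -0.0046  0.1188] tool-mm [ -1.4  -4.6 118.8]
turn 0 x [0. 0. 0.]  shift 1 x [0.  0.  0.1] tool-mm [ 0.  0. 50.]
low [ 0.5792 -0.212   0.0724]
```

Request:
carry_out --pt "50 0 0 0 0.014 -0.021 0.007" --pt "50 -0.0014 -0.0046 0.1188 0 0 0" --pt "50 -0.0014 -0.0046 0.1188 0 0 0" --pt "50 0 0 0.05 0 0 0" --pt "50 0 0 0.03 0 0 0" --pt "50 0 0 0 0 0 0" --pt "50 0 0 0 0 0 0"

```text
time: 21.52
ee_pos: [0.6542, -0.2217, 0.1992]
orientation: [2.021, 1.663, 0.527]
ft_force: [-1.1, -0.1, 0.3]
opening: 0.587
finger_force: 0.0
```

Run:
```python
from h import *
p,R=tp(); T=down(-11,35); q=np.array([.6531,-.2195,.1974])
print("TCP rel top face",((p-q)@T*1000).round(1))
d=optics.read_camera("wrist"); cv2.imwrite("pics/w7.png",d["color"][:,:,::-1])
h=cv2.cvtColor(d["color"],cv2.COLOR_RGB2HSV); m=cv2.inRange(h,(13,60,110),(24,150,255))
for rw in (160,200,240): print(rw,[ (int(a)) for a in np.where(np.diff((m[rw]>0).astype(int)))[0]])
for k in blobs(m,300):
    P=onz(d,k[:,0],0,T[:,2],q); print(k[:,0].mean(0),rect((P-q)@T))
```

```text
TCP in stand [ 155.4 -377.5  199.2] yaw -11.11 ft [-1.1 -0.1  0.3] world [ 0.6542 -0.2217  0.1992]
TCP rel top face [-2.   2.3 -0.7]
160 [45, 90, 95, 96, 248, 301, 451, 462]
200 [53, 95, 101, 103, 249, 300]
240 [61, 100, 105, 109, 250, 300]
[ 89.84345479 218.80701754] (array([ 14.4, -89.8]), 179.5, array([84.3, 22.8]))
[275.65904762 242.14666667] (array([2.1, 0.5]), 179.6, array([114.6,  23.6]))
[460.44594595  87.05675676] (array([75.5, 78.8]), 174.3, array([71.2,  4.8]))
[304.64197531  40.11522634] (array([95.7, 12.6]), 171.8, array([32.8, 16.7]))
```

Request:
carry_out --pt "50 0.005 -0.0036 0 0 0 0" --pt "50 0 0 0.0234 0 0 0" --pt "50 0 0 0 0 0 0" --pt "0 0 0 0 0 0 0" --pt "0 0 0 0 0 0 0" --pt "0 0 0 0 0 0 0" --pt "0 0 0 0 0 0 0" --pt "0 0 0 0 0 0 0"

```text
time: 22.58
ee_pos: [0.6603, -0.2205, 0.1882]
orientation: [2.021, 1.662, 0.527]
ft_force: [1.2, -0.4, 4.0]
opening: 0.26
finger_force: 59.4
```

Run:
```python
from h import *
p,R=tp(); T=down(-11,35); q=np.array([.6531,-.2195,.1974])
print("TCP rel top face",((p-q)@T*1000).round(1),(R.T@T).round(3).tolist())
g=p-T[:,2]*.13; t=W(0,45,150)
path((g,T),(g,down(76.5)),(g,down(-103.5)),(t,down(76.5)))
print("alt"); plan(g,T,t,down(76.5)); plan(g,T,t,down(-103.5)); print(g)
```

```text
TCP in stand [ 161.1 -374.9  188.2] yaw -11.11 ft [ 1.2 -0.4  4. ] world [ 0.6603 -0.2205  0.1882]
TCP rel top face [ 0.4  0.7 11.7] [[1.0, 0.002, 0.002], [-0.002, 1.0, -0.004], [-0.002, 0.004, 1.0]]
turn 1 x [ 0.0258  0.0127 -0.0103]  shift 3 x [ 0.      0.     -0.0867] tool-mm [   0.    0. -130.]
turn 11 x [ 0.2945  0.2819 -0.8942]  shift 0 x [0. 0. 0.] tool-mm [0. 0. 0.]
turn 22 x [0.    0.    0.952]  shift 0 x [0. 0. 0.] tool-mm [0. 0. 0.]
turn 22 x [-0.    -0.    -0.952]  shift 8 x [0.0217 0.1058 0.0362] tool-mm [ 86.6 423.1 144.7]
alt
turn 11 x [ 0.2945  0.2819 -0.8942]  shift 8 x [0.0217 0.1058 0.0362] tool-mm [ 86.6 423.1 144.7]
turn 12 x [ 0.2615 -0.2731  0.8662]  shift 8 x [-0.0217 -0.1058  0.0362] tool-mm [ -86.6 -423.1  144.7]
[ 0.58714506 -0.20627763  0.29471587]
```

Request:
carry_out --pt "0 0 0 -0.0867 0 0 0" --pt "0 0 0 -0.0867 0 0 0" --pt "0 0 0 -0.0867 0.026 0.013 -0.01" --pt "0 0 0 0 0.2945 0.282 -0.894" --pt "0 0 0 0 0.2945 0.282 -0.894" --pt "0 0 0 0 0.2945 0.282 -0.894" --pt "0 0 0 0 0.2945 0.282 -0.894" --pt "0 0 0 0 0.2945 0.282 -0.894" --pt "0 0 0 0 0.2945 0.282 -0.894" --pt "0 0 0 0 0.2945 0.282 -0.894" --pt "0 0 0 0 0.2945 0.282 -0.894" --pt "0 0 0 0 0.2945 0.282 -0.894" --pt "0 0 0 0 0.2945 0.282 -0.894" --pt "0 0 0 0 0.2945 0.282 -0.894" --pt "0 0 0 0 0 0 0" --pt "0 0 0 0 0 0 0"

```text
time: 24.58
ee_pos: [0.5853, -0.2056, 0.2927]
orientation: [-0.373, -3.115, -0.002]
ft_force: [0.3, 0.2, 0.4]
opening: 0.259
finger_force: 63.2
```

Run:
```python
from h import *
p,R=tp(); s=now()[2]; print(R[:,2],s["joints"].round(2),s["finger_force"])
path((W(0,45,270),down(76.5)),(W(0,45,110),down(76.5)))
```

```text
TCP in stand [  84.7 -377.9  292.7] yaw 76.36 ft [0.3 0.2 0.4] world [ 0.5853 -0.2056  0.2927]
[-0.00382023  0.00195604 -0.99999079] [-0.34  0.42  0.26  1.41  0.   -0.1 ] 63.20247173309326
turn 1 x [ 0.0067 -0.0278 -0.0162]  shift 8 x [0.0212 0.1057 0.0057] tool-mm [ 84.7 422.9  22.7]
turn 0 x [0. 0. 0.]  shift 3 x [0.     0.     0.1067] tool-mm [  0.   0. 160.]
```

Request:
carry_out --pt "0 0 0 0 0.007 -0.028 -0.016" --pt "0 0.0212 0.1057 0.0057 0 0 0" --pt "0 0.0212 0.1057 0.0057 0 0 0" --pt "0 0.0212 0.1057 0.0057 0 0 0" --pt "0 0.0212 0.1057 0.0057 0 0 0" --pt "0 0.0212 0.1057 0.0057 0 0 0" --pt "0 0.0212 0.1057 0.0057 0 0 0" --pt "0 0.0212 0.1057 0.0057 0 0 0" --pt "0 0.0212 0.1057 0.0057 0 0 0" --pt "0 0 0 0.1067 0 0 0" --pt "0 0 0 0.1067 0 0 0" --pt "0 0 0 0.1067 0 0 0" --pt "0 0 0 0 0 0 0" --pt "0 0 0 0 0 0 0" --pt "0 0 0 0 0 0 0"

```text
time: 26.45
ee_pos: [0.6041, 0.2257, 0.1136]
orientation: [0.366, 3.113, 0.003]
ft_force: [0.6, 0.1, 0.3]
opening: 0.258
finger_force: 63.2
```

Run:
```python
from h import *
d,p,R=held(.011); cv2.imwrite("pics/w8.png",d["color"][:,:,::-1])
```

```text
end [(143, [58.8, -5.5]), (144, [58.4, 0.6]), (144, [58.5, 6.6])] 
TCP in stand [  2.2  45.9 113.6] yaw 76.59 tz [ 0.0071  0.0013 -1.    ] open 0.2577086611639848 63.20160627365112
```

View pics/w8.png

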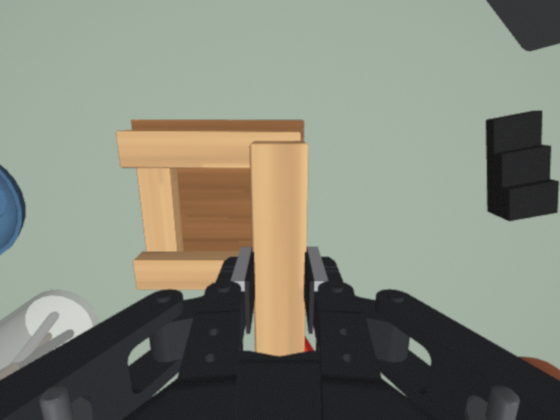

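The wrist view shows the held slat at columns 252–307 over the +y runner, with both first-layer slats square at rows 150 and 270. I'm trimming the offset and descending in two stages.

Run:
```python
from h import *
path((W(-1.4,45,54),down(76.5)))
```

```text
turn 1 x [0.0173 0.0412 0.0108]  shift 1 x [ 0.0068 -0.0017  0.1187] tool-mm [ 3.4 -0.8 59.3]
```

Request:
carry_out --pt "0 0 0 0 0.017 0.041 0.011" --pt "0 0.0068 -0.0017 0.06 0 0 0" --pt "0 0 0 0.0587 0 0 0" --pt "0 0 0 0 0 0 0" --pt "0 0 0 0 0 0 0"

```text
time: 27.12
ee_pos: [0.5985, 0.2251, 0.052]
orientation: [-0.368, -3.116, 0.003]
ft_force: [0.2, 0.7, -0.7]
opening: 0.255
finger_force: 67.6
```

Run:
```python
from h import *
held(.0115); path((W(-1.4,45,48.3),down(76.5)))
```

```text
end [(145, [58.1, -5.4]), (145, [58.1, 0.6]), (145, [58.1, 6.6])] 
TCP in stand [-3. 44. 52.] yaw 76.51 tz [-0.0042 -0.0016 -1.    ] open 0.2549402729856581 67.64258980751038
turn 1 x [-0.0139 -0.0202  0.0019]  shift 1 x [-0.0028  0.0016  0.008 ] tool-mm [-1.4  0.8  4. ]
```

Request:
carry_out --pt "0 -0.0026 0.002 0 -0.014 -0.02 0" --pt "0 0 0 0 0 0 0" --pt "0 0 0 0.006 0 0 0" --pt "0 0 0 0 0 0 0"

```text
time: 27.68
ee_pos: [0.5994, 0.2256, 0.0478]
orientation: [-0.369, -3.118, 0.001]
ft_force: [0.1, 0.6, -0.5]
opening: 0.263
finger_force: 67.7
```

Run:
```python
from h import *
tp(); held(.0115)
```

```text
TCP in stand [-2.3 44.7 47.8] yaw 76.52 ft [ 0.1  0.6 -0.5] world [0.5994 0.2256 0.0478]
end [(145, [58.1, -5.4]), (145, [58.1, 0.6]), (145, [58.1, 6.6])] 
TCP in stand [-2.3 44.7 47.8] yaw 76.52 tz [-1.8e-03 -6.0e-04 -1.0e+00] open 0.26304069757825954 67.68207550048828
```

Request:
carry_out --pt "0 -0.001 0 0.003 0 0 0" --pt "0 0 0 0 0 0 0"

```text
time: 27.98
ee_pos: [0.5995, 0.2256, 0.0474]
orientation: [-0.368, -3.118, 0.0]
ft_force: [-2.8, -0.5, 7.4]
opening: 0.262
finger_force: 68.5
```

Request:
carry_out --pt "0 0 0 0.002 0 0 0" --pt "0 0 0 0 0 0 0"

```text
time: 28.22
ee_pos: [0.5995, 0.2256, 0.0473]
orientation: [-0.368, -3.118, 0.0]
ft_force: [-3.6, -1.7, 11.0]
opening: 0.257
finger_force: 69.2
```

Request:
carry_out --pt "40 0 0 0 0 0 0" --pt "50 0 0 0 0 0 0" --pt "50 0 0 0 0 0 0" --pt "50 0 0 -0.05 0 0 0" --pt "50 0 0 -0.12 0 0 0" --pt "50 0 0 -0.12 0 0 0" --pt "50 0 0 -0.12 0 0 0" --pt "50 0 0 -0.08 0 0 0" --pt "50 0 0 0 0 0 0" --pt "50 0 0 0 0 0 0"

```text
time: 29.48
ee_pos: [0.6, 0.2255, 0.2892]
orientation: [-0.368, -3.117, 0.002]
ft_force: [0.4, 0.6, -0.9]
opening: 0.587
finger_force: 0.0
```

Run:
```python
from h import *
tp(); wrist_blobs(.06)
T=down(-11,35); q=np.array([.5792,-.212,.0724])
path((q-T[:,2]*.16,T))
```

```text
TCP in stand [ -1.7  44.8 289.2] yaw 76.52 ft [ 0.4  0.6 -0.9] world [0.6    0.2255 0.2892]
[242. 179.] [591.1 184. ] 166.6 [118.5 114. ] stand: [-0.7  2.3]
turn 11 x [-0.2977 -0.2828  0.8944]  shift 8 x [-0.1083 -0.018   0.0133] tool-mm [-433.2  -72.    53.4]
```

Request:
carry_out --pt "50 0 0 0 -0.298 -0.283 0.894" --pt "50 0 0 0 -0.298 -0.283 0.894" --pt "50 0 0 0 -0.298 -0.283 0.894" --pt "50 0 0 0 -0.298 -0.283 0.894" --pt "50 0 0 0 -0.298 -0.283 0.894" --pt "50 0 0 0 -0.298 -0.283 0.894" --pt "50 0 0 0 -0.298 -0.283 0.894" --pt "50 0 0 0 -0.298 -0.283 0.894" --pt "50 0 0 0 -0.298 -0.283 0.894" --pt "50 0 0 0 -0.298 -0.283 0.894" --pt "50 0 0 0 -0.298 -0.283 0.894" --pt "50 -0.1083 -0.018 0.0133 0 0 0" --pt "50 -0.1083 -0.018 0.0133 0 0 0" --pt "50 -0.1083 -0.018 0.0133 0 0 0" --pt "50 -0.1083 -0.018 0.0133 0 0 0" --pt "50 -0.1083 -0.018 0.0133 0 0 0" --pt "50 -0.1083 -0.018 0.0133 0 0 0" --pt "50 -0.1083 -0.018 0.0133 0 0 0" --pt "50 -0.1083 -0.018 0.0133 0 0 0" --pt "50 0 0 0 0 0 0"

```text
time: 32.02
ee_pos: [0.4868, -0.1976, 0.2015]
orientation: [2.032, 1.659, 0.524]
ft_force: [0.2, 0.9, -0.4]
opening: 0.584
finger_force: 0.0
```

Run:
```python
from h import *
p,R=tp(); T=down(-11,35); q=np.array([.5792,-.212,.0724]); print("TCP rel top face",((p-q)@T*1000).round(1),(R.T@T).round(3).tolist(),now()[2]["joints"].round(2))
d=optics.read_camera("wrist"); print(proj(d,q))
h=cv2.cvtColor(d["color"],cv2.COLOR_RGB2HSV); m=cv2.morphologyEx(cv2.inRange(h,(13,60,110),(24,150,255)),cv2.MORPH_OPEN,np.ones((3,3)))
for k in blobs(m,300):
    P=onz(d,k[:,0],0,T[:,2],q); print(k[:,0].mean(0).round(),k[:,0].min(0),k[:,0].max(0),rect((P-q)@T))
k=np.zeros((6,2)); 
path((q-T[:,2]*.0,T))
```

```text
TCP in stand [ -13.  -393.1  201.5] yaw -11.57 ft [ 0.2  0.9 -0.4] world [ 0.4868 -0.1976  0.2015]
TCP rel top face [  -3.5   -2.5 -159.3] [[1.0, 0.008, 0.003], [-0.008, 1.0, 0.002], [-0.003, -0.002, 1.0]] [-0.49 -0.08 -0.83  0.23  0.16  1.34]
[[282.37497542 189.20470153]]
[282. 186.] [269 125] [294 247] (array([-0. , -0.6]), 179.7, array([118.9,  23.4]))
[542.  41.] [535   0] [550  83] (array([125.6, 221.6]), 175.7, array([64.8,  6. ]))
[399.  42.] [385   0] [413  88] (array([125.6, 100.5]), 173.1, array([69.4, 22.4]))
turn 1 x [-0.0093  0.0004 -0.0369]  shift 3 x [0.0009 0.0012 0.1063] tool-mm [  1.4   1.7 159.5]
```

Request:
carry_out --pt "50 0 0 0 -0.009 0 -0.037" --pt "50 0.001 0.001 0.1063 0 0 0" --pt "50 0.001 0.001 0.1063 0 0 0" --pt "50 0.001 0.001 0.1 0 0 0" --pt "50 0 0 0 0 0 0" --pt "50 0 0 0 0 0 0"

```text
time: 32.83
ee_pos: [0.5804, -0.208, 0.078]
orientation: [2.013, 1.674, 0.53]
ft_force: [-0.1, 0.8, 0.6]
opening: 0.587
finger_force: 0.0
```

Run:
```python
from h import *
p,R=tp(); T=down(-11,35); q=np.array([.5792,-.212,.0724]); print("TCP rel top face",((p-q)@T*1000).round(1),(R.T@T).round(3).tolist())
d=optics.read_camera("wrist"); h=cv2.cvtColor(d["color"],cv2.COLOR_RGB2HSV); m=cv2.inRange(h,(13,60,110),(24,150,255))
for k in blobs(m,300):
    P=onz(d,k[:,0],0,T[:,2],q); print(k[:,0].mean(0).round(),rect((P-q)@T),((P-q)@T*1000).max(0).round(1))
```

```text
TCP in stand [  80.5 -381.3   78. ] yaw -10.48 ft [-0.1  0.8  0.6] world [ 0.5804 -0.208   0.078 ]
TCP rel top face [ 4.2  3.6 -4.4] [[1.0, -0.007, -0.003], [0.007, 1.0, -0.004], [0.003, 0.004, 1.0]]
[272. 249.] (array([ 4.5, -0.3]), 179.6, array([111.3,  23.8])) [60.2 11.8  0. ]
[452.  45.] (array([101.6,  75.3]), 174.2, array([36.2, 14. ])) [119.   83.8   0. ]
```

Request:
carry_out --pt "50 -0.0084 -0.0078 0 0.02 -0.02 0.045" --pt "50 0 0 0 0 0 0" --pt "50 0 0 0.015 0 0 0" --pt "50 0 0 0.0158 0 0 0" --pt "50 0 0 0 0 0 0" --pt "0 0 0 0 0 0 0" --pt "0 0 0 0 0 0 0" --pt "0 0 0 0 0 0 0" --pt "0 0 0 0 0 0 0" --pt "0 0 0 0 0 0 0"

```text
time: 34.12
ee_pos: [0.5851, -0.2152, 0.0633]
orientation: [2.023, 1.664, 0.526]
ft_force: [-1.9, -0.1, 2.9]
opening: 0.26
finger_force: 59.3
```

Run:
```python
from h import *
p,R=tp(); T=down(-11,35); q=np.array([.5792,-.212,.0724]); print("TCP rel top face",((p-q)@T*1000).round(1),(R.T@T).round(3).tolist(),now()[2]["finger_force"])
g=p-T[:,2]*.2
path((g,T),(W(0,-45,270),down(76.5)),(W(0,-45,115),down(76.5))); print(g)
```

```text
TCP in stand [  86.7 -387.2   63.3] yaw -11.11 ft [-1.9 -0.1  2.9] world [ 0.5851 -0.2152  0.0633]
TCP rel top face [-2.   0.1 11.1] [[1.0, 0.002, 0.002], [-0.002, 1.0, -0.002], [-0.002, 0.002, 1.0]] 59.30833160877228
turn 1 x [ 0.0124  0.0101 -0.0106]  shift 4 x [-0.   0.  -0.1] tool-mm [  -0.    0. -200.]
turn 11 x [ 0.2945  0.2819 -0.8942]  shift 6 x [-0.0093  0.1157 -0.0143] tool-mm [-27.9 347.2 -42.8]
turn 0 x [0. 0. 0.]  shift 3 x [0.     0.     0.1033] tool-mm [  0.   0. 155.]
[ 0.47252403 -0.19329073  0.22716682]
```

Request:
carry_out --pt "0 0 0 -0.1 0 0 0" --pt "0 0 0 -0.1 0 0 0" --pt "0 0 0 -0.1 0 0 0" --pt "0 0 0 -0.1 0.012 0.01 -0.01" --pt "0 0 0 0 0.2945 0.282 -0.894" --pt "0 0 0 0 0.2945 0.282 -0.894" --pt "0 0 0 0 0.2945 0.282 -0.894" --pt "0 0 0 0 0.2945 0.282 -0.894" --pt "0 0 0 0 0.2945 0.282 -0.894" --pt "0 0 0 0 0.2945 0.282 -0.894" --pt "0 0 0 0 0.2945 0.282 -0.894" --pt "0 0 0 0 0.2945 0.282 -0.894" --pt "0 0 0 0 0.2945 0.282 -0.894" --pt "0 0 0 0 0.2945 0.282 -0.894" --pt "0 0 0 0 0.2945 0.282 -0.894" --pt "0 0 0 0 0 0 0" --pt "0 0 0 0 0 0 0"

```text
time: 36.25
ee_pos: [0.4721, -0.1929, 0.2265]
orientation: [-0.373, -3.119, -0.001]
ft_force: [-0.5, -0.5, 0.0]
opening: 0.258
finger_force: 63.5
```

Run:
```python
from h import *
p,R=tp(); s=now()[2]; print(R[:,2],s["finger_force"])
path((W(-1,-45,270),down(76.5)),(W(-1,-45,115),down(76.5)))
```

```text
TCP in stand [ -28.4 -391.9  226.5] yaw 76.37 ft [-0.5 -0.5  0. ] world [ 0.4721 -0.1929  0.2265]
[-9.90628808e-05  8.93896935e-04 -9.99999596e-01] 63.504438400268555
turn 1 x [ 0.0056 -0.002  -0.0146]  shift 6 x [-0.0091  0.1156 -0.0145] tool-mm [-27.4 346.9 -43.5]
turn 0 x [0. 0. 0.]  shift 3 x [0.     0.     0.1033] tool-mm [  0.   0. 155.]
```

Request:
carry_out --pt "0 0 0 0 0.006 -0.002 -0.015" --pt "0 -0.0091 0.1156 -0.0145 0 0 0" --pt "0 -0.0091 0.1156 -0.0145 0 0 0" --pt "0 -0.0091 0.1156 -0.0145 0 0 0" --pt "0 -0.0091 0.1156 -0.0145 0 0 0" --pt "0 -0.0091 0.1156 -0.0145 0 0 0" --pt "0 -0.0091 0.1156 -0.0145 0 0 0" --pt "0 0 0 0 0 0 0" --pt "0 0 0 0.1033 0 0 0" --pt "0 0 0 0.1033 0 0 0" --pt "0 0 0 0.1033 0 0 0" --pt "0 0 0 0 0 0 0" --pt "0 0 0 0 0 0 0"

```text
time: 37.88
ee_pos: [0.5802, 0.1376, 0.1171]
orientation: [0.368, 3.118, 0.0]
ft_force: [0.4, 0.3, 0.7]
opening: 0.261
finger_force: 63.6
```

Run:
```python
from h import *
d,p,R=held(.011)
h=cv2.cvtColor(d["color"],cv2.COLOR_RGB2HSV); f=lambda uv,z: ((onz(d,[uv],z)[0]-ST)@B*1000).round(1)[:2].tolist()
# the other top slat (right of the held one): column edges at rows
for rw in (165,190,215):
    v=h[rw,312:520].astype(int); e=[312+i for i in range(1,len(v)) if abs(v[i,2]-v[i-1,2])>12 or abs(v[i,1]-v[i-1,1])>14]; print(rw,[(c,f((c,rw),.06)) for c in e])
path((W(-1.4,-45,54),down(76.5)))
```

```text
end [(136, [61.6, -5.4]), (136, [61.6, 0.6]), (136, [61.6, 6.6])] 
TCP in stand [ -0.4 -45.4 117.1] yaw 76.54 tz [ 2.1e-03 -1.0e-04 -1.0e+00] open 0.261015843993204 63.551563024520874
165 [(395, [-41.3, 26.8]), (396, [-41.3, 27.4]), (405, [-41.3, 33.0]), (406, [-41.3, 33.6]), (407, [-41.3, 34.3]), (443, [-41.4, 56.6]), (444, [-41.4, 57.2])]
190 [(383, [-25.5, 20.7]), (384, [-25.5, 21.4]), (385, [-25.5, 22.0]), (393, [-25.5, 27.1]), (394, [-25.5, 27.7]), (402, [-25.5, 32.8]), (403, [-25.5, 33.4]), (404, [-25.5, 34.1]), (439, [-25.5, 56.2]), (440, [-25.5, 56.9])]
215 [(375, [-8.9, 17.0]), (381, [-8.9, 20.9]), (382, [-9.0, 21.5]), (383, [-9.0, 22.2]), (390, [-9.0, 26.7]), (391, [-9.0, 27.4]), (392, [-9.0, 28.0]), (400, [-9.0, 33.2]), (401, [-9.0, 33.8]), (402, [-9.0, 34.5]), (436, [-9.0, 56.5]), (437, [-9.0, 57.2])]
turn 1 x [0.009  0.0271 0.0064]  shift 2 x [ 0.0018 -0.0002  0.0639] tool-mm [ 1.8 -0.2 63.9]
```

Request:
carry_out --pt "0 -0.004 0 0 0 0.012 0.006" --pt "0 0 0 0.064 0 0 0" --pt "0 0 0 0.064 0 0 0" --pt "0 0 0 0 0 0 0" --pt "0 0 0 0 0 0 0"

```text
time: 38.55
ee_pos: [0.5822, 0.1378, 0.0528]
orientation: [0.368, 3.12, 0.001]
ft_force: [0.2, 0.3, 0.4]
opening: 0.263
finger_force: 66.4
```

Run:
```python
from h import *
held(.0115); path((W(1.6,-45,48.5),down(76.5)))
```

```text
end [(137, [61.2, -5.4]), (138, [60.8, 0.6]), (138, [60.8, 6.6])] 
TCP in stand [  1.4 -44.7  52.8] yaw 76.56 tz [ 2.e-04  4.e-04 -1.e+00] open 0.26339064187083877 66.41837954521179
turn 1 x [0.0044 0.0049 0.0067]  shift 1 x [ 0.     -0.0009  0.009 ] tool-mm [ 0.  -0.5  4.5]
```

Request:
carry_out --pt "0 0 -0.0006 0.008 0 0 0.006" --pt "0 0 0 0.001 0 0 0" --pt "0 0 0 0 0 0 0"

```text
time: 38.98
ee_pos: [0.5822, 0.1376, 0.0482]
orientation: [0.369, 3.119, 0.001]
ft_force: [0.2, -0.4, 6.3]
opening: 0.259
finger_force: 67.1
```

Request:
carry_out --pt "0 0 0 0.003 0 0 0" --pt "0 0 0 0 0 0 0"

```text
time: 39.22
ee_pos: [0.5822, 0.1376, 0.0481]
orientation: [0.369, 3.118, 0.001]
ft_force: [-3.4, -0.2, 13.6]
opening: 0.255
finger_force: 68.2
```

Contact. I'll release it, rise, and back away so the top camera sees the tower.

Request:
carry_out --pt "40 0 0 0 0 0 0" --pt "50 0 0 0 0 0 0" --pt "50 0 0 0 0 0 0" --pt "50 0 0 -0.05 0 0 0" --pt "50 0 0 -0.12 0 0 0" --pt "50 0 0 -0.12 0 0 0" --pt "50 0 0 -0.12 0 0 0" --pt "50 0.12 0 0 0 0 0" --pt "50 0 0 0 0 0 0" --pt "50 0 0 0 0 0 0"

```text
time: 40.48
ee_pos: [0.5228, 0.1514, 0.2499]
orientation: [-0.368, -3.118, 0.001]
ft_force: [-0.1, 0.8, -0.3]
opening: 0.584
finger_force: 0.0
```

Run:
```python
from h import *
tp(); d=optics.read_camera("wrist"); cv2.imwrite("pics/w9.png",d["color"][:,:,::-1])
h=cv2.cvtColor(d["color"],cv2.COLOR_RGB2HSV); m=cv2.morphologyEx(cv2.inRange(h,(14,70,180),(24,118,255)),cv2.MORPH_OPEN,np.ones((3,3)))
f=lambda X,z: onz(d,proj(d,X),z)
hsv=lambda X: h[tuple(np.round(proj(d,X)[0]).astype(int)[::-1])] if True else 0
def edges(a,b,n=320):  # brightness edges along a stand-frame line (mm) at fixed z
    P=np.array([W(*(np.array(a)+(np.array(b)-a)*t)) for t in np.linspace(0,1,n)]); u=np.round(proj(d,P)).astype(int)
    ok=(u[:,0]>=0)&(u[:,0]<560)&(u[:,1]>=0)&(u[:,1]<420); v=np.array([h[y,x] if o else (0,0,0) for (x,y),o in zip(u,ok)]).astype(int)
    t=np.linspace(0,1,n); L=np.linalg.norm(np.array(b)-a); g=(v[:,2]>178)&(v[:,0]<25)&(v[:,1]>85); i=np.where(np.diff(g.astype(int)))[0]
    ax=np.argmax(np.abs(np.array(b)-a)); return [round(float(a[ax]+(b[ax]-a[ax])*t[j]),1) for j in i]
for x in (-20,0,20): print("top across at x",x,edges((x,-80,60),(x,80,60)))
for y in (-50,-45,-40,40,45,50): print("top along y",y,edges((-80,y,60),(80,y,60)))
for y in (-20,0,20): print("low across at y",y,edges((-80,y,42),(80,y,42)))
```

```text
TCP in stand [-59.5 -45.4 249.9] yaw 76.53 ft [-0.1  0.8 -0.3] world [0.5228 0.1514 0.2499]
top across at x -20 [-55.9, -32.9, 25.8, 28.8, 33.4, 55.9]
top across at x 0 [-55.9, -32.9, 25.8, 28.8, 33.4, 56.4]
top across at x 20 [-55.9, -32.4, 38.9, 55.9]
top along y -50 [-59.9, 59.4]
top along y -45 [-59.9, 59.4]
top along y -40 [-59.9, 59.4]
top along y 40 [-60.9, 20.8]
top along y 45 [-60.9, 20.8]
top along y 50 [-60.9, 23.3]
low across at y -20 [-58.4, -35.9, 31.3, 54.9]
low across at y 0 [-58.4, -35.9, 31.3, 54.9]
low across at y 20 [-58.4, -34.4]
```

The tower measures square. The top slats are at y −44.4 and +44.8 and centred within 1 mm; the lower slats are 90 mm apart. The gripper is clear, so I'm handing it in.

```bash
python3 -c "
from bench import r
print(r.finish_job())"
```

```text
the job is handed in; nothing more can be done
None
```

All four pine slats are stacked square and centred on the airing stand: the last wrist-camera view put the slats within about 2 mm of their places. I released the tower and handed the job in at about 40 s; I didn't re-measure the other objects at the end, but the arm kept clear of them.

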